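# Click a seed tray onto the stud rack foot

### The arm

A 6-joint arm with a two-finger parallel gripper is mounted at the origin on the work surface. World frame = base frame: x ahead of the robot, y to its left, z up, the work surface at z = 0. Lengths are in mm, angles in degrees, forces in N, time in s.
With the tool pointing down it reaches from about 350 to 875 mm from the base axis. Payload 4.2 kg.
Tool frame: the origin (TCP) lies midway between the tips of the shut fingers; the grasp point (between the pads) lies r.grasp_offset behind it (r.grasp_offset is the distance from the TCP to the grasp point, in mm); z points along the fingers, y is the direction in which the jaws open and shut (so a half turn about z gives the same grasp; the last joint's range is limited). The gripper opens to 87 mm and grips with 3 to 60 N. Pads are 19 mm wide; open, the fingers measure 117 mm over their backs; the gripper's body (75 mm by 190 mm) begins 51 mm behind the grasp point.
Start: joints at [89.244, 22.042, 0.453, 0, -68.411, -14.817], TCP at [167.759, 602.043, 222.55] pointing down, gripper open.
Joint ranges: [-179.83, 179.83], [-69.29, 118.12], [-61.27, 80.66], [-181.25, 117.63], [-171.15, -9.14], [-177.46, 177.46]. Speed limits (degrees/s): [159.86, 159.86, 180, 180, 180, 180].

### API

Orientations are given as [roll, pitch, yaw] about the fixed x, y, z axes, in that order (R = Rz(yaw) Ry(pitch) Rx(roll)).
In Python, from rig import r gives the robot as it stands.
- The arm moves only by the shell command python3 -m inch 'ROWS'. ROWS is JSON, a list of rows, each a list of 7 numbers: the shift along the tool's x, y, z in mm, then the turn, a rotation vector about the tool's x, y, z in rad, then the finger opening in mm, from 0 to 87. In form: [[dx, dy, dz, ax, ay, az, jaw], ...]. A call has 1 to 10 rows; each row is the pose to reach, as a shift and turn from the pose commanded when the call began, along the tool's axes at that moment; what a row does not reach only later rows make up. A row lasts 1/12 s, in which the tool goes at most 41.7 mm and 7.16 degrees, less where a joint would pass 70% of its speed; a pose out of reach is approached as far as the arm can. A call with a gripper value outside its range is refused whole. The fingers move at their own pace and stop on an object; the grip force is fixed at half the most. Time passes only in rows, so rows that repeat a pose let the fingers close. It gives the time, the measured TCP pose, the force and the opening at its end, in the units of the state.
- r.sense(): the state, without advancing time (a new reading comes with each control period).
- r.camera(name): name is "scene" or "top" or "wrist"; returns the picture (400x640x3 uint8, red, green, blue); there is no depth.
- r.camera_info(name): a dict with "fx", "fy", "cx", "cy" (pixels), "world_to_cam" (4x4, takes a point from world to camera coordinates); the wrist camera has in their place "tool_from_camera" (4x4, takes a point from camera to tool coordinates, whose origin is the TCP and whose axes are the flange's). Camera axes: x right, y down, z forward; pixel columns grow to the right and rows downward; lengths in mm; the calibration is good to about 2 mm. A picture is of the moment at which its call begins: read the wrist's pose just before it. camera_info takes no time and is no camera call.
- r.hand_in(): hands the job in, once; it reports no verdict.
The state is a dict: "time_s": time; "joints": joint angles; "dq": joint speeds; "tau": joint torques, N m; "position": TCP position; "orientation": TCP orientation; "wrist_force": force on the tool from outside, world axes, zero at the start; "ft_torque": the same for the moment, N m; "grip_width": finger opening in mm.
Only numpy, scipy, OpenCV 4.12 (cv2) and the standard library are available. Lean on these libraries where they do the work, as an engineer would, in place of code of your own. Each camera call takes 0.05 s, during which the arm holds its last target.

### The job

Take the longer of the two loose white seed trays and set it, the right way up, on the bare black rack foot, with the foot's six studs in the six sockets of its underside. The stud bed may be set a little off the middle of its foot. Press the tray down firmly, but without dropping or hammering it, until the sprung studs click and it sits fully home, flat on the foot. Let go, and leave everything else on the bench where it is.

Things in the scene. Friction and masses are not known exactly. Their poses are not given: they have to be found in the camera images.
- tray_center (a point): The longer loose tray: rigid white plastic block, 84 mm (its x) by 52 mm (its y) by 40 mm high, about 90 g, upright on the bench. This point is its centre, 20 mm above its underside. Grip it across its 52 mm at mid-length, fingertips at least 3 mm above its underside, as the foot's plate is wider than the tray. It fits the foot either way round (half a turn about z).
- tray_bridge (a point): Middle of the long tray's top, 40 mm above its underside: a solid flat bridge, 30 mm along x and 52 mm along y, flush with the rims, between two open seed wells (24 mm along x, 46 mm along y, 21 mm deep, walls 3 mm). The place to press.
- tray_under (a point): Middle of the long tray's underside. Around it, hidden below, 3 by 2 oblong sockets, 17.5 mm along x, 19 mm along y, 15 mm deep, 26 mm apart along x and 25 mm apart along y.
- foot_top (a point): The bare rack foot, fixed: black plate 112 mm (its x) by 80 mm (its y) by 12 mm thick, carrying a bed of 3 by 2 round white studs, 16 mm diameter, 14 mm high, 26 mm apart along x and 25 mm along y. This point is the centre of the plate's upper face, 12 mm above the bench; z is up. The bed is stiffly set anywhere from 4 mm short of to 4 mm beyond this point along x; in y it is centred.
- foot_studs (a point): A point 14 mm above the plate's centre, level with the stud tops; it does not follow the bed's setting, which is not reported: find it by touch or by eye. Studs have 0.75 mm play each way along x and 1.5 mm along y in the sockets, and sharp rims: set off by more, the tray stays on top, 14 mm above the plate. The bed does not yield to light pushes: fit the tray to it.
- foot_catch (a point): A point on the plate's centre, 8 mm up. The corner studs have sprung steel balls towards the x ends. A tray whose sockets have just found the studs rests on the balls, 9 to 11 mm above the plate; about 10 to 15 N down on its middle pushes it past them to lie on the plate, and they then hold it. Pressing with over 50 N is forcing it. Home, its x axis lies along the foot's x.
- rack_full_top (a point): Bystander: the other rack foot, fixed, same plate, with a tray like the long one, filled with seed, already home on it; this point is the centre of its plate's upper face. The two feet may stand in either place.
- short_tray_center (a point): Bystander: the shorter loose tray, 58 by 52 by 40 mm, same look, with 2 by 2 sockets; this point is its centre, 20 mm above its underside. The two loose trays may stand in either place.
- dish0: Bystander: open clear dish with seed, diameter 90 mm, 15 mm high, loose; origin under its centre.
- dish1: Bystander: another such dish.
- dish2: Bystander: another such dish.
- jar: Bystander: amber jar with black cap, diameter 60 mm, 85 mm high, loose; origin under its centre.
- forceps: Bystander: steel forceps 130 mm long, lying along its x, 6 mm high, loose; origin under its middle.

How it is judged:
By the outcome, as a careful person would: the job done as asked, in the order asked, and still so for the second after the job is handed in, with the robot touching nothing.
It also fails if it takes over 72 s, if anything falls off the work surface, if the arm or the gripper's body presses on something with over 40 N, if the wrist force passes 120 N, or if a joint passes its speed limit or range.

## Working session

There is one attempt and no reset: what is moved stays moved. The work goes in short steps, Python scripts to look and compute and a shell command to move; the robot and the scene stay as the last step left them, time stands still between calls to the robot, and variables do not carry over. Pictures are saved under pics/ and viewed, and the job is handed in when it is done.

```bash
ls; mkdir -p pics; python3 - <<'E'
from rig import r
import cv2
s=r.sense(); print({k:s[k] for k in ("time_s","position","orientation","wrist_force","grip_width")}, r.grasp_offset)
for n in ("scene","top","wrist"):
    im=r.camera(n); cv2.imwrite(f"pics/{n}0.png",im[:,:,::-1]); 
    i=r.camera_info(n); print(n,i)
E
```

```text
pics
{'time_s': 0.0, 'position': array([167.60406517, 601.49502517, 221.45821254]), 'orientation': array([ 1.79876445e+02, -6.32262458e-03, -1.55822820e+01]), 'wrist_force': array([ 0.62651098, -0.14742075, -0.51019035]), 'grip_width': 86.93528878004095} 18.700000000000003
scene {'fx': 394.0455300616725, 'fy': 394.0455300616725, 'cx': 315.29494380823564, 'cy': 199.88126130310243, 'world_to_cam': array([[ 8.33945339e-01,  5.51722508e-01,  1.17237269e-02,
        -4.85301083e+02],
       [ 3.92415466e-01, -5.77943253e-01, -7.15535952e-01,
        -2.07278275e+02],
       [-3.88001641e-01,  6.01318444e-01, -6.98477527e-01,
         1.12554275e+03],
       [ 0.00000000e+00,  0.00000000e+00,  0.00000000e+00,
         1.00000000e+00]])}
top {'fx': 481.128137087235, 'fy': 481.128137087235, 'cx': 321.0787102601168, 'cy': 203.4224306945456, 'world_to_cam': array([[-3.05735942e-03, -9.99988404e-01, -3.72076055e-03,
        -6.84003581e-01],
       [-9.83949422e-01,  3.67214970e-03, -1.78409783e-01,
         5.85230427e+02],
       [ 1.78421378e-01,  3.11557736e-03, -9.83949239e-01,
         1.00740809e+03],
       [ 0.00000000e+00,  0.00000000e+00,  0.00000000e+00,
         1.00000000e+00]])}
wrist {'fx': 289.6561835428716, 'fy': 289.6561835428716, 'cx': 316.68261887550307, 'cy': 200.92847134855845, 'tool_from_camera': array([[-4.02171688e-04, -9.52648959e-01, -3.04072029e-01,
         8.50548510e+01],
       [ 9.99999662e-01, -1.65108541e-04, -8.05339028e-04,
        -5.32409113e-01],
       [ 7.17000498e-04, -3.04072250e-01,  9.52648704e-01,
        -1.63011073e+02],
       [ 0.00000000e+00,  0.00000000e+00,  0.00000000e+00,
         1.00000000e+00]])}
```

View pics/top0.png

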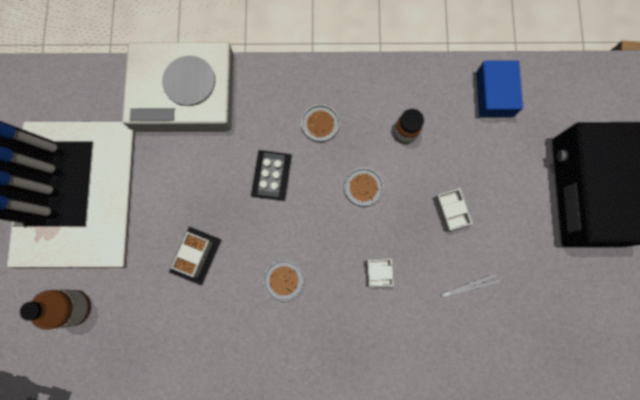

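View pics/scene0.png

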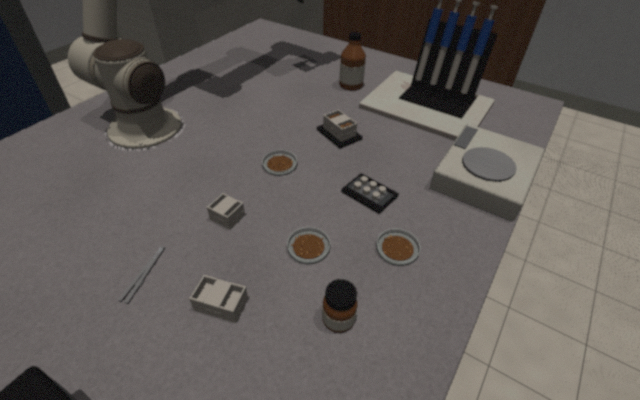

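View pics/wrist0.png

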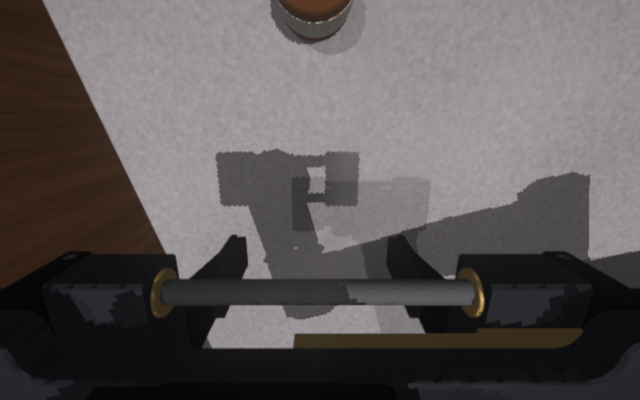

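The top view shows the bare foot at about (271,175), its studs clearly visible. The long tray is at (454,210), the short tray at (380,273) and the filled rack at (195,255). The dishes are at (320,124), (364,187) and (284,281), and the jar is at (408,125). Next I'll measure positions.

```bash
cat > h.py <<'E'
import numpy as np, cv2
from rig import r
from scipy.spatial.transform import Rotation as R
def ray(info,uv,T=None):
    uv=np.atleast_2d(np.float64(uv))
    d=np.c_[(uv[:,0]-info['cx'])/info['fx'],(uv[:,1]-info['cy'])/info['fy'],np.ones(len(uv))]
    M=np.linalg.inv(info['world_to_cam']) if T is None else T
    return M[:3,3], d@M[:3,:3].T
def onplane(info,uv,z,T=None):
    o,d=ray(info,uv,T); return o+d*((z-o[2])/d[:,2])[:,None]
def toolpose(s):
    T=np.eye(4);T[:3,:3]=R.from_euler('xyz',s['orientation'],degrees=True).as_matrix();T[:3,3]=s['position'];return T
def rect(c):
    c=np.float32(c[:,:2]); (cx,cy),(w,h),a=cv2.minAreaRect(c)
    if w<h: w,h,a=h,w,a+90
    a=(a+90)%180-90
    return np.round([cx,cy,w,h,a],1)
E
python3 - <<'E'
from h import *
im=cv2.imread('pics/top0.png');i=r.camera_info('top')
for n,(x0,y0,x1,y1) in dict(foot=(240,140,300,210),full=(160,215,230,295),long=(430,180,480,240),short=(355,250,405,295)).items():
    c=im[y0:y1,x0:x1]; cv2.imwrite(f'pics/c_{n}.png',cv2.resize(c,None,fx=8,fy=8,interpolation=cv2.INTER_NEAREST))
g=im.max(2)
def comps(m,x0,y0,amin):
    n,l,st,ce=cv2.connectedComponentsWithStats(m.astype(np.uint8))
    for k in range(1,n):
        if st[k,4]>=amin: yield st[k,4],ce[k]+[x0,y0],np.argwhere(l==k)[:,::-1]+[x0,y0]
# plate
m=(g[140:210,240:300]<60)
for a,c,p in comps(m,240,140,200):
    print('plate',a,rect(onplane(i,p,12)))
m=(g[140:210,240:300]>130)&(cv2.GaussianBlur(g,(0,0),1)[140:210,240:300]>0)
print(np.median(g[200:210,240:250]))
for n,(x0,y0,x1,y1) in dict(long=(430,180,480,240),short=(355,250,405,295)).items():
    m=g[y0:y1,x0:x1]>170
    for a,c,p in comps(m,x0,y0,60): print(n,a,rect(onplane(i,p,40)))
E
```

```text
plate 592 [659.9 113.  109.2  76.6  -7.6]
136.0
long 444 [ 584.3 -297.1   50.7   49.3  -74.2]
long 169 [ 545.1 -302.2   38.2   22.6  -73.5]
short 513 [ 434.4 -131.3   54.    50.    -1.2]
```

```bash
python3 - <<'E'
import cv2,numpy as np
a=cv2.imread('pics/c_foot.png');b=cv2.imread('pics/c_long.png')
h=max(a.shape[0],b.shape[0]);f=lambda z:cv2.copyMakeBorder(z,0,h-z.shape[0],0,0,cv2.BORDER_CONSTANT)
o=np.hstack([f(a),f(b)]);o=cv2.resize(o,None,fx=.9,fy=.9);print(o.shape);cv2.imwrite('pics/m0.png',o)
E
```

```text
(504, 792, 3)
```

View pics/m0.png

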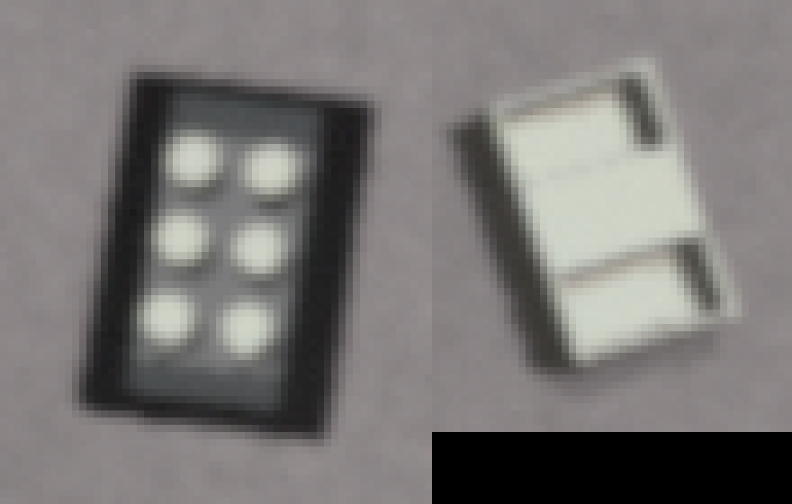

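The foot crop shows the plate, a grey bed and six studs, and the long tray shows its bridge between two wells. Before moving I'll check how close the tall bottle is to my path.

```bash
cat >> h.py <<'E'
def tri(a,b):
    (o1,d1),(o2,d2)=a,b; d1=d1[0];d2=d2[0]
    t=np.linalg.lstsq(np.c_[d1,-d2],o2-o1,rcond=None)[0]
    p,q=o1+d1*t[0],o2+d2*t[1]; return (p+q)/2,np.linalg.norm(p-q)
def delta(goal,yaw):
    """rows numbers to bring measured TCP to goal with yaw, tool down"""
    s=r.sense();T=toolpose(s);y0=s['orientation'][2]
    d=T[:3,:3].T@(np.float64(goal)-s['position'])
    dy=(yaw-y0+180)%360-180
    return np.round(d,1),np.round(-np.radians(dy),3),s['position'].round(1),s['orientation'].round(2)
E
python3 - <<'E'
from h import *
t=r.camera_info('top');s=r.camera_info('scene')
print('bottle cap',tri(ray(t,[30,312]),ray(s,[355,37])))
print('bottle base',onplane(t,[[75,305]],20), onplane(s,[[351,85]],5))
for n,p,z in [('dish',(320,124),8),('dish',(364,187),8),('dish',(284,281),8),('jarcap',(411,118),85),('full',(193,254),52)]: print(n,onplane(t,[p],z).round(0))
g=cv2.imread('pics/top0.png').max(2)
# studs
c=g[140:210,240:300].astype(np.uint8);m=(c>165).astype(np.uint8)
n,l,st,ce=cv2.connectedComponentsWithStats(m)
P=[]
for k in range(1,n):
    if 8<st[k,4]<80:
        q=onplane(t,[ce[k]+[240,140]],26)[0]; P.append(q[:2]); print(st[k,4],ce[k]+[240,140],q.round(1))
P=np.array(P);print(P.mean(0))
print(delta([430,340,300],-7.6)); print(delta([620,113,230],-7.6))
E
```

```text
bottle cap (array([358.50215847, 553.45958345, 157.90841043]), np.float64(1.9203847531643399))
bottle base [[366.81977261 537.64326369  20.        ]] [[365.1694703  542.08315841   5.        ]]
dish [[784.  -1.   8.]]
dish [[ 632. -102.    8.]]
dish [[418.  81.   8.]]
jarcap [[ 770. -202.   85.]]
full [[475. 275.  52.]]
32 [266.5 161.5] [688.4 122.5  26. ]
35 [277. 163.] [684.7  98.3  26. ]
33 [264.60606061 172.48484848] [662.4 126.4  26. ]
35 [275.37142857 173.85714286] [659.1 101.7  26. ]
36 [263.  183.5] [636.7 129.6  26. ]
39 [273.71794872 185.05128205] [633.  105.1  26. ]
[660.71352737 113.90707282]
(array([323. , 181.7, -77.9]), np.float64(-0.139), array([167.7, 601.6, 221.7]), array([ 1.7991e+02, -1.0000e-02, -1.5580e+01]))
(array([566.9, 349.2,  -7.6]), np.float64(-0.139), array([167.7, 601.6, 221.7]), array([ 1.7991e+02, -1.0000e-02, -1.5580e+01]))
```

```bash
python3 -m inch '[[30,17,-40,0,0,-0.02,87],[60,34,-78,0,0,-0.05,87],[97,54,-78,0,0,-0.07,87],[133,74,-78,0,0,-0.10,87],[170,95,-78,0,0,-0.13,87],[207,116,-78,0,0,-0.139,87],[243,136,-78,0,0,-0.139,87],[280,157,-78,0,0,-0.139,87],[310,174,-78,0,0,-0.139,87],[323,182,-78,0,0,-0.139,87]]'; python3 -c "
from h import *
print(delta([600,121,110],-8))"
```

```text
time_s: 0.98
position: [431.7, 337.2, 300.4]
orientation: [180.0, 0.0, -7.7]
wrist_force: [-0.5, 0.7, 0.1]
grip_width: 86.9
(array([195.8, 191.4, 190.5]), np.float64(0.005), array([431.7, 337.2, 300.4]), array([ 1.7996e+02,  1.0000e-02, -7.7400e+00]))
```

```bash
python3 -m inch '[[20,20,10,0,0,0,87],[45,44,30,0,0,0,87],[69,67,55,0,0,0,87],[93,91,80,0,0,0,87],[117,114,105,0,0,0,87],[140,137,130,0,0,0,87],[163,160,155,0,0,0,87],[183,179,176,0,0,0.005,87],[194,189,188,0,0,0.005,87],[196,191,190,0,0,0.005,87]]'; python3 -m inch '[[0,0,0,0,0,0,87],[0,0,0,0,0,0,87],[0,0,0,0,0,0,87]]'; python3 - <<'E'
from h import *
s=r.sense();im=r.camera('wrist');cv2.imwrite('pics/w1.png',im[:,:,::-1]);np.save('w1.npy',toolpose(s));print(s['position'],s['orientation'])
E
```

```text
time_s: 1.82
position: [598.5, 122.0, 107.0]
orientation: [179.8, 0.3, -8.1]
wrist_force: [-0.8, -0.2, 0.0]
grip_width: 86.9
time_s: 2.07
position: [599.3, 126.2, 112.2]
orientation: [-179.9, -0.1, -7.8]
wrist_force: [-0.0, -0.3, 0.5]
grip_width: 86.8
[599.32783709 126.16295279 112.17310439] [-1.79917343e+02 -1.38812488e-01 -7.79167367e+00]
```

View pics/w1.png

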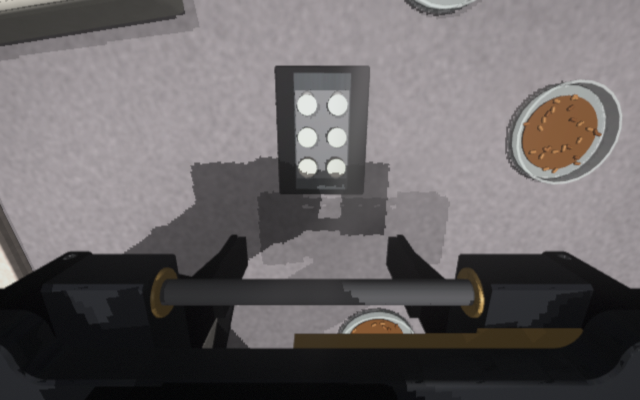

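```bash
for k in 1 2 3; do python3 -m inch '[[0,0,0,0,0,0,87],[0,0,0,0,0,0,87]]'; done; python3 - <<'E'
from h import *
s=r.sense();im=r.camera('wrist');cv2.imwrite('pics/w2.png',im[:,:,::-1]);np.save('w2.npy',toolpose(s));print(s['position'],s['orientation'],s['joints'])
E
```

```text
time_s: 2.28
position: [599.0, 125.8, 111.6]
orientation: [-179.9, -0.1, -7.8]
wrist_force: [-0.1, 0.0, -0.6]
grip_width: 87.1
time_s: 2.45
position: [599.0, 125.1, 110.9]
orientation: [-180.0, -0.0, -7.9]
wrist_force: [0.8, -0.0, 0.7]
grip_width: 87.1
time_s: 2.62
position: [599.0, 124.8, 110.6]
orientation: [-180.0, -0.0, -7.9]
wrist_force: [-0.5, 0.5, 1.3]
grip_width: 86.8
[599.00352151 124.80166352 110.58127639] [-1.79999776e+02 -2.19519497e-03 -7.88894276e+00] [ 2.69090746e+01  2.63486582e+01 -9.96162185e+00  1.32606641e-03
 -5.36877893e+01  5.52011974e+01]
```

```bash
cat >> h.py <<'E'
def studs(png,npy,x0,y0,x1,y1,thr=165,amin=80):
    i=r.camera_info('wrist');T=np.load(npy)@i['tool_from_camera']
    g=cv2.imread(png).max(2)[y0:y1,x0:x1];m=(g>thr).astype(np.uint8)
    n,l,st,ce=cv2.connectedComponentsWithStats(m);P=[]
    for k in range(1,n):
        if st[k,4]>=amin:
            q=onplane(i,[ce[k]+[x0,y0]],26,T)[0];P.append(q[:2]);print(st[k,4],(ce[k]+[x0,y0]).round(1),q[:2].round(1))
    return np.array(P),i,T
E
python3 - <<'E'
from h import *
im=cv2.imread('pics/w2.png');cv2.imwrite('pics/w2c.png',cv2.resize(im[55:205,260:385],None,fx=5,fy=4,interpolation=cv2.INTER_NEAREST)[:600])
g=im.max(2);print(g[60:200:3,307]);print(g[60:200:3,337])
P,i,T=studs('pics/w2.png','w2.npy',290,85,355,185)
E
```

```text
[160 158  54  57  89 107 108 108 109 108 130 179 230 231 231 232 231 231
 200 150 153 153 134 230 232 232 232 232 232 169 148 148 122 195 231 231
 231 230 131  87  54  53  51  38  31  72  62]
[160 159  57  61  91 109 109 109 109 109 134 188 229 229 229 229 229 229
 205 147 155 155 146 226 228 227 227 227 226 158 149 149 138 185 224 224
 224 222 165  90  71  70  77  79  65 139 131]
354 [304.5 103.7] [688.4 122.9]
355 [335.6 103.7] [685.  98.]
314 [304.9 137.1] [662.1 126.7]
311 [334.9 137. ] [658.7 101.7]
216 [305.8 166.1] [637.7 129.5]
227 [334.4 166.3] [634.1 105. ]
```

View pics/w2c.png

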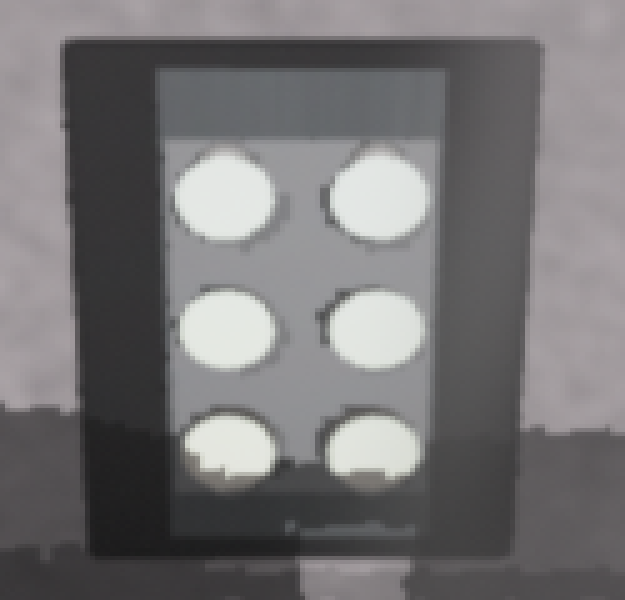

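The six studs are sharp at rows 104, 137 and 166. A gripper shadow clips the near row, so I'll back off a little and look again.

```bash
python3 -m inch '[[-10,0,10,0,0,0,87],[-22,4,15,0,0,0,87],[-28,4,20,0,0,0,87],[-28,4,20,0,0,0,87],[-28,4,20,0,0,0,87],[-28,4,20,0,0,0,87],[-28,4,20,0,0,0,87],[-28,4,20,0,0,0,87],[-28,4,20,0,0,0,87],[-28,4,20,0,0,0,87]]'; python3 - <<'E'
from h import *
for k in (3,4):
    s=r.sense();im=r.camera('wrist');cv2.imwrite(f'pics/w{k}.png',im[:,:,::-1]);np.save(f'w{k}.npy',toolpose(s));print(s['position'],s['orientation'])
cv2.imwrite('pics/w3c.png',cv2.resize(im[15:185,250:390][:,:,::-1],None,fx=4,fy=3.5,interpolation=cv2.INTER_NEAREST))
E
```

```text
time_s: 3.5
position: [571.0, 124.6, 90.6]
orientation: [-180.0, -0.0, -7.9]
wrist_force: [1.1, -0.2, 0.2]
grip_width: 86.7
[570.990555   124.64678637  90.64757155] [-1.79990800e+02 -1.53975595e-02 -7.90260330e+00]
[570.91485166 124.62389118  90.60385699] [-1.79995709e+02 -8.78896272e-03 -7.90287123e+00]
```

View pics/w3c.png

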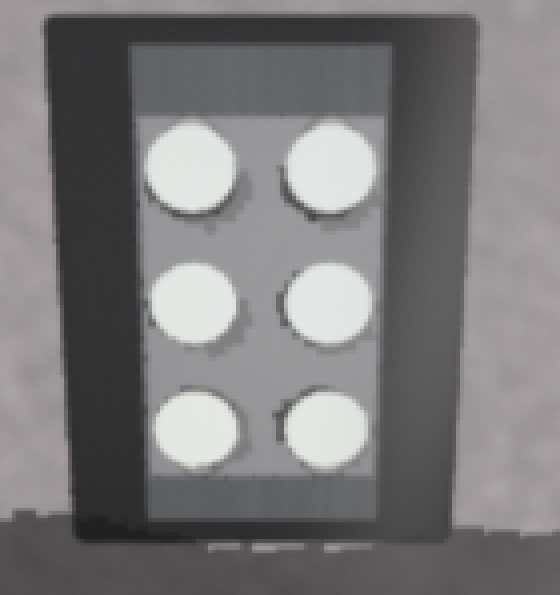

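```bash
python3 - <<'E'
from h import *
for k in (3,4):
    P,i,T=studs(f'pics/w{k}.png',f'w{k}.npy',270,30,355,160,thr=190,amin=150)
    x=(P[0::2]+P[1::2])/2
    # order rows by index pairs; fit grid
    A=[]; rows=np.argsort(P[:,0])[::-1]
    c=P.mean(0); ax=(P[:2].mean(0)-P[-2:].mean(0)); print('centre',c.round(2),'len',np.linalg.norm(ax)/2,'yaw',np.degrees(np.arctan2(ax[1],ax[0])).round(2))
    tl=np.load(f'w{k}.npy'); print('in tool', (tl[:3,:3].T@(np.r_[c,26]-tl[:3,3])).round(2))
    print('TOOLyaw ref')
    g=cv2.imread(f'pics/w{k}.png').max(2)
    # side edges of plate: dark
    for row in (60,100,130):
        print(row,g[row,255:275],g[row,355:375])
E
```

```text
429 [297.3  62.4] [688.4 122.9]
431 [332.4  62.4] [685.   98.1]
384 [298.  101.1] [662.5 126.6]
383 [331.9 101.1] [659.1 101.6]
342 [298.4 137.2] [636.5 130.3]
341 [331.3 137.1] [633.  105.3]
centre [660.75 114.12] len 26.22372558532799 yaw -8.03
in tool [90.33 -1.9  64.67]
TOOLyaw ref
60 [162 162 163 162 161 161 158 130  76  51  52  53  53  53  52  53  53  52
  53  53] [ 82  83  86  87  88  89  91  92  93  94  95  95 105 146 156 156 156 156
 157 158]
100 [159 157 156 156 158 158 158 160 156 131  77  52  51  53  52  52  52  52
  52  53] [ 93  94  96  96  97  97  97  97  97  96 105 148 160 160 159 159 158 158
 158 159]
130 [164 162 159 158 156 155 154 154 152 152 149 103  59  51  51  50  51  51
  51  50] [ 91  91  91  90  90  89  89  88  87 109 148 157 157 157 158 158 159 160
 161 161]
430 [297.3  62.3] [688.4 122.9]
432 [332.4  62.3] [685.  98.]
383 [297.9 100.9] [662.5 126.6]
387 [331.9 101. ] [659.  101.5]
344 [298.4 137. ] [636.5 130.3]
340 [331.2 137. ] [633.  105.3]
centre [660.75 114.1 ] len 26.21552401708569 yaw -8.05
in tool [90.41 -1.92 64.62]
TOOLyaw ref
60 [163 163 162 162 162 161 158 130  76  52  52  53  53  53  53  53  52  53
  54  53] [ 82  83  85  87  88  90  91  92  94  95  95  95 105 146 156 156 156 156
 157 158]
100 [159 157 155 155 157 159 159 159 156 130  76  52  52  52  53  53  54  52
  52  53] [ 94  95  95  96  97  97  97  97  96  95 106 148 160 160 159 158 158 158
 159 159]
130 [164 161 160 158 156 155 153 153 152 153 149  95  55  50  51  51  51  51
  51  51] [ 91  91  90  91  90  90  89  87  87 115 148 157 157 157 157 159 161 160
 161 162]
```

Both views agree: bed centre at about (660.8, 114.1), yaw −8.0°. Next I'll view the long tray from the same relative viewpoint, so that camera bias cancels.

```bash
python3 -c "
from h import *
print(delta([525,-100,160],5));print(delta([478,-325,104.6],16))"
```

```text
(array([-14.6, 228.8, -69.4]), np.float64(-0.225), array([570.9, 124.6,  90.6]), array([-1.8e+02, -1.0e-02, -7.9e+00]))
(array([-30.2, 458.1, -14. ]), np.float64(-0.417), array([570.9, 124.6,  90.6]), array([-1.8e+02, -1.0e-02, -7.9e+00]))
```

```bash
python3 -m inch '[[0,15,-15,0,0,-0.02,87],[-2,45,-38,0,0,-0.05,87],[-4,75,-55,0,0,-0.08,87],[-6,110,-69,0,0,-0.12,87],[-9,147,-69,0,0,-0.16,87],[-12,185,-69,0,0,-0.20,87],[-14,222,-69,0,0,-0.24,87],[-17,260,-69,0,0,-0.28,87],[-20,297,-69,0,0,-0.32,87],[-22,330,-69,0,0,-0.36,87]]';python3 -c "
from h import *
print(delta([478,-325,104.6],16))"
```

```text
time_s: 4.43
position: [502.7, -201.2, 159.8]
orientation: [180.0, -0.0, 12.8]
wrist_force: [0.3, 1.3, 0.2]
grip_width: 86.9
(array([-51.6, 115.2,  55.2]), np.float64(-0.056), array([ 502.7, -201.2,  159.8]), array([ 1.7999e+02, -2.0000e-02,  1.2820e+01]))
```

```bash
python3 -m inch '[[-14,30,10,0,0,-0.02,87],[-28,62,25,0,0,-0.04,87],[-41,90,40,0,0,-0.056,87],[-50,110,51,0,0,-0.056,87],[-52,115,55,0,0,-0.056,87],[-52,115,55,0,0,-0.056,87],[-52,115,55,0,0,-0.056,87],[-52,115,55,0,0,-0.056,87],[-52,115,55,0,0,-0.056,87],[-52,115,55,0,0,-0.056,87]]'; python3 -m inch '[[0,0,0,0,0,0,87],[0,0,0,0,0,0,87],[0,0,0,0,0,0,87],[0,0,0,0,0,0,87]]'; python3 - <<'E'
from h import *
for k in (5,6):
    s=r.sense();im=r.camera('wrist');cv2.imwrite(f'pics/w{k}.png',im[:,:,::-1]);np.save(f'w{k}.npy',toolpose(s));print(s['position'],s['orientation'])
cv2.imwrite('pics/w5c.png',cv2.resize(im[15:185,240:400][:,:,::-1],None,fx=4,fy=3.5,interpolation=cv2.INTER_NEAREST))
E
```

```text
time_s: 5.27
position: [479.1, -322.0, 105.4]
orientation: [179.9, -0.1, 16.0]
wrist_force: [-0.3, 1.0, -0.2]
grip_width: 86.7
time_s: 5.6
position: [478.3, -322.7, 104.7]
orientation: [180.0, -0.0, 16.0]
wrist_force: [0.3, -0.1, 1.1]
grip_width: 87.1
[ 478.34827358 -322.69736098  104.68271817] [ 1.79992909e+02 -9.54597654e-03  1.59583467e+01]
[ 478.26990122 -322.78753305  104.61120044] [ 1.79996966e+02 -1.83666932e-03  1.59484653e+01]
```

View pics/w5c.png

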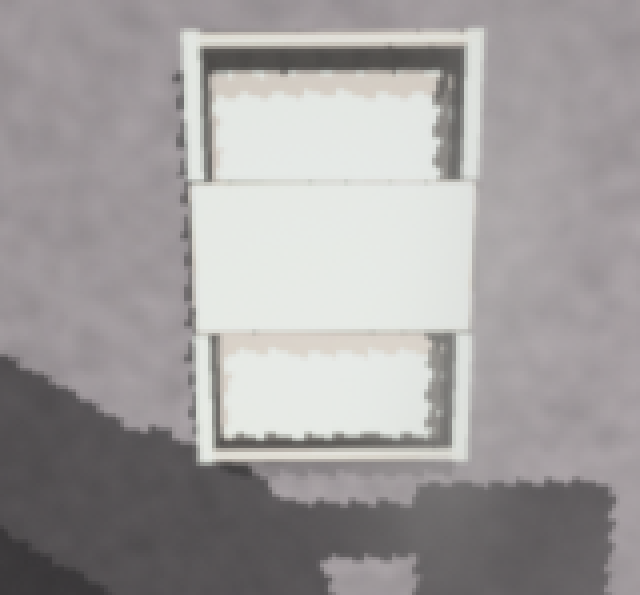

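View pics/w5.png

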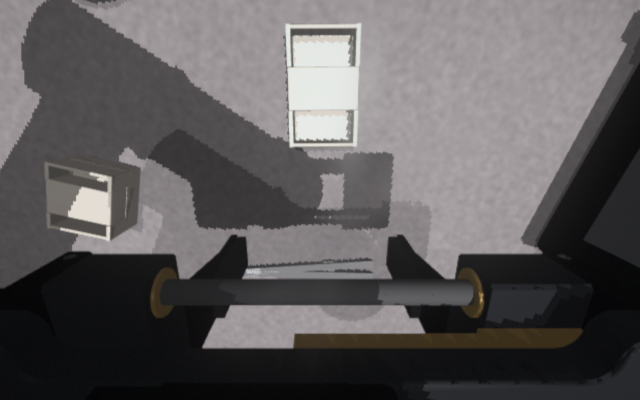

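The wrist view shows the long tray clearly, with its bridge around (323,88) and the outline corners near (287,24), (361,24), (357,147), (290,147). The forceps lie behind it, under the gripper.

```bash
python3 - <<'E'
from h import *
i=r.camera_info('wrist')
for k in (5,6):
    T=np.load(f'w{k}.npy');C=T@i['tool_from_camera']
    x0,y0,x1,y1=275,12,375,160
    g=cv2.imread(f'pics/w{k}.png').min(2)[y0:y1,x0:x1]
    S=8;G=cv2.resize(g,None,fx=S,fy=S,interpolation=cv2.INTER_LINEAR)
    for th in (185,195,205):
        m=(G>th).astype(np.uint8)
        n,l,st,ce=cv2.connectedComponentsWithStats(m); b=1+np.argmax(st[1:,4])
        p=np.argwhere(l==b)[:,::-1]; p=cv2.convexHull(p.astype(np.int32))[:,0]
        uv=(p+.5)/S-.5+[x0,y0]
        W=onplane(i,uv,40,C);R_=rect(W)
        c=np.r_[R_[:2],40.]; print(k,th,R_,'tool',(T[:3,:3].T@(c-T[:3,3])).round(2))
        # corners
        q=cv2.approxPolyDP(p.astype(np.float32).reshape(-1,1,2),12,True)[:,0]
        Q=onplane(i,(q+.5)/S-.5+[x0,y0],40,C)[:,:2]
        if len(Q)==4: print('  corners',Q.round(1).tolist(),Q.mean(0).round(2))
E
```

```text
5 185 [ 575.  -299.7   84.5   52.7   16.4] tool [99.24  4.45 64.7 ]
  corners [[622.8, -312.5], [542.2, -336.3], [527.8, -286.9], [607.8, -262.9]] [ 575.12 -299.66]
5 195 [ 575.1 -299.7   84.    52.3   16.3] tool [99.34  4.48 64.7 ]
  corners [[622.6, -312.4], [542.4, -336.1], [527.9, -286.9], [607.9, -263.2]] [ 575.21 -299.66]
5 205 [ 588.  -295.9   56.5   51.8   16.4] tool [112.78   4.37  64.7 ]
  corners [[622.3, -312.5], [568.6, -327.7], [554.0, -280.2], [607.7, -263.4]] [ 588.16 -295.96]
6 185 [ 575.  -299.7   84.6   52.8   16.3] tool [99.35  4.38 64.61]
  corners [[622.7, -312.5], [542.1, -336.4], [527.7, -287.0], [607.7, -262.8]] [ 575.03 -299.68]
6 195 [ 575.  -299.7   84.1   52.3   16.3] tool [99.35  4.38 64.61]
  corners [[622.5, -312.5], [542.4, -336.2], [527.8, -287.1], [607.7, -263.1]] [ 575.09 -299.73]
6 205 [ 583.3 -297.3   50.8   46.7  -73.7] tool [107.99   4.35  64.61]
```

Tray centre is (575.0, −299.7), yaw 16.45°, and its measured size matches 84 × 52. Now to move over it and descend.

```bash
python3 -c "
from h import *
print(delta([575.05,-299.7,60],16.45))"; 
```

```text
(array([99.4,  4.3, 44.6]), np.float64(-0.009), array([ 478.2, -322.8,  104.6]), array([180.  ,  -0.  ,  15.94]))
```

```bash
python3 -m inch '[[15,1,0,0,0,-0.009,87],[40,2,10,0,0,-0.009,87],[65,3,20,0,0,-0.009,87],[85,4,30,0,0,-0.009,87],[96,4.3,40,0,0,-0.009,87],[99.4,4.3,44.6,0,0,-0.009,87],[99.4,4.3,44.6,0,0,-0.009,87],[99.4,4.3,44.6,0,0,-0.009,87],[99.4,4.3,44.6,0,0,-0.009,87],[99.4,4.3,44.6,0,0,-0.009,87]]'; python3 -m inch '[[0,0,0,0,0,0,87],[0,0,0,0,0,0,87],[0,0,0,0,0,0,87],[0,0,0,0,0,0,87],[0,0,0,0,0,0,87],[0,0,0,0,0,0,87]]';  python3 - <<'E'
from h import *
print(delta([575.05,-299.7,10],16.45))
im=r.camera('wrist');cv2.imwrite('pics/w7.png',im[:,:,::-1])
E
```

```text
time_s: 6.53
position: [574.5, -300.2, 60.9]
orientation: [180.0, -0.0, 16.4]
wrist_force: [-1.4, 0.1, 0.5]
grip_width: 87.1
time_s: 7.03
position: [575.0, -299.7, 60.0]
orientation: [180.0, -0.0, 16.5]
wrist_force: [-0.5, -0.4, -0.3]
grip_width: 86.6
(array([ 0.,  0., 50.]), np.float64(0.0), array([ 575. , -299.7,   60. ]), array([180.  ,  -0.  ,  16.45]))
```

View pics/w7.png

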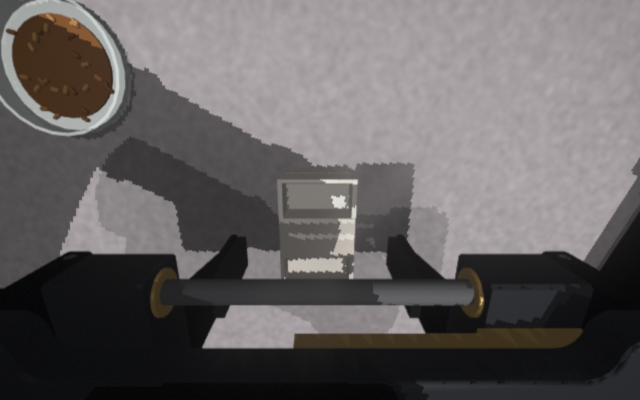

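The tray spans columns 278–357 between the fingers (246–388), so it is centred. Descending and closing.

```bash
python3 -m inch '[[0,0,10,0,0,0,87],[0,0,25,0,0,0,87],[0,0,38,0,0,0,87],[0,0,46,0,0,0,87],[0,0,50,0,0,0,87],[0,0,50,0,0,0,87],[0,0,50,0,0,0,87],[0,0,50,0,0,0,87],[0,0,50,0,0,0,87],[0,0,50,0,0,0,87]]'; python3 -m inch '[[0,0,0,0,0,0,70],[0,0,0,0,0,0,62],[0,0,0,0,0,0,58],[0,0,0,0,0,0,56],[0,0,0,0,0,0,54],[0,0,0,0,0,0,52],[0,0,0,0,0,0,50],[0,0,0,0,0,0,45],[0,0,0,0,0,0,45],[0,0,0,0,0,0,45]]'; python3 -c "
from h import *
print(delta([575.05,-299.7,10],16.45))"
```

```text
time_s: 7.92
position: [575.4, -299.8, 10.7]
orientation: [180.0, -0.1, 16.5]
wrist_force: [-0.2, -0.3, 0.1]
grip_width: 87.2
time_s: 8.75
position: [575.0, -299.7, 9.9]
orientation: [-180.0, 0.0, 16.5]
wrist_force: [0.7, -0.2, 0.2]
grip_width: 52.0
(array([ 0.1,  0. , -0.1]), np.float64(0.0), array([ 575. , -299.7,    9.9]), array([-180.  ,    0.  ,   16.46]))
```

```bash
python3 -m inch '[[0,0,-3,0,0,0,40],[0,0,-10,0,0,0,40],[0,0,-22,0,0,0,40],[0,0,-40,0,0,0,40],[0,0,-60,0,0,0,40],[0,0,-80,0,0,0,40],[0,0,-95,0,0,0,40],[0,0,-100,0,0,0,40],[0,0,-100,0,0,0,40],[0,0,-100,0,0,0,40]]'; python3 -c "
from h import *
print(r.sense()['wrist_force']);print(delta([660.75,114.1,90],-8.04))"
```

```text
time_s: 9.58
position: [574.7, -299.5, 110.0]
orientation: [-180.0, -0.0, 16.4]
wrist_force: [-0.7, -0.1, -1.7]
grip_width: 51.8
[-0.69629056 -0.10491493 -1.66536384]
(array([ 199.6, -372.3,   20.2]), np.float64(0.427), array([ 574.7, -299.5,  110. ]), array([-1.7998e+02, -1.0000e-02,  1.6440e+01]))
```

```bash
python3 -m inch '[[5,-10,0,0,0,0.02,40],[15,-28,0,0,0,0.04,40],[30,-55,0,0,0,0.07,40],[46,-85,0,0,0,0.11,40],[62,-116,0,0,0,0.15,40],[78,-146,0,0,0,0.19,40],[94,-176,0,0,0,0.23,40],[110,-206,0,0,0,0.27,40],[126,-236,0,0,0,0.31,40],[142,-265,0,0,0,0.34,40]]'; python3 -c "
from h import *
print(delta([660.75,114.1,90],-8.04))"
```

```text
time_s: 10.42
position: [635.2, -3.7, 108.3]
orientation: [180.0, 0.2, -3.1]
wrist_force: [0.0, 0.1, -1.3]
grip_width: 51.4
(array([  19.2, -119. ,   18.1]), np.float64(0.086), array([635.2,  -3.7, 108.3]), array([179.96,   0.18,  -3.13]))
```

```bash
python3 -m inch '[[5,-30,2,0,0,0.02,40],[10,-60,5,0,0,0.04,40],[14,-86,9,0,0,0.06,40],[17,-105,13,0,0,0.08,40],[18.5,-115,16,0,0,0.086,40],[19,-118,18,0,0,0.086,40],[19,-118,18,0,0,0.086,40],[19,-118,18,0,0,0.086,40],[19,-118,18,0,0,0.086,40],[19,-118,18,0,0,0.086,40]]'; python3 -m inch '[[0,0,0,0,0,0,40],[0,0,0,0,0,0,40],[0,0,0,0,0,0,40],[0,0,0,0,0,0,40],[0,0,0,0,0,0,40],[0,0,0,0,0,0,40]]'; python3 - <<'E'
from h import *
print(delta([660.75,114.1,60],-8.04),r.sense()['wrist_force'],r.sense()['grip_width'])
for n in('scene','wrist','top'):
    im=r.camera(n);cv2.imwrite(f'pics/h_{n}.png',im[:,:,::-1])
E
```

```text
time_s: 11.25
position: [661.3, 110.3, 92.3]
orientation: [-180.0, -0.0, -8.0]
wrist_force: [0.7, -0.9, -0.3]
grip_width: 52.0
time_s: 11.75
position: [661.3, 111.5, 92.0]
orientation: [-180.0, -0.0, -8.0]
wrist_force: [-0.5, -0.4, -0.9]
grip_width: 51.8
(array([-0.9, -2.5, 32. ]), np.float64(0.002), array([661.3, 111.5,  92. ]), array([-180.  ,   -0.  ,   -7.95])) [-0.49020493 -0.42121636 -0.86949556] 51.81089054794313
```

View pics/h_wrist.png

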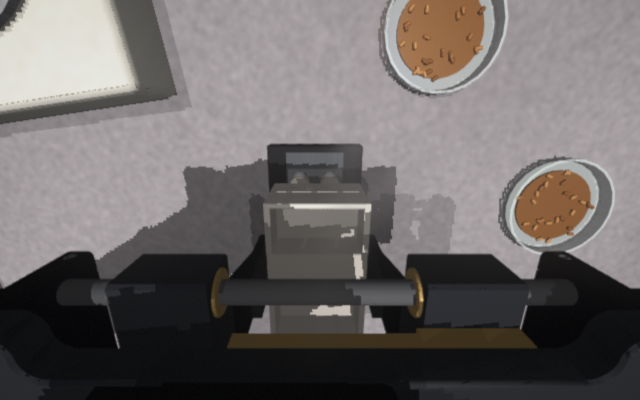

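View pics/h_scene.png

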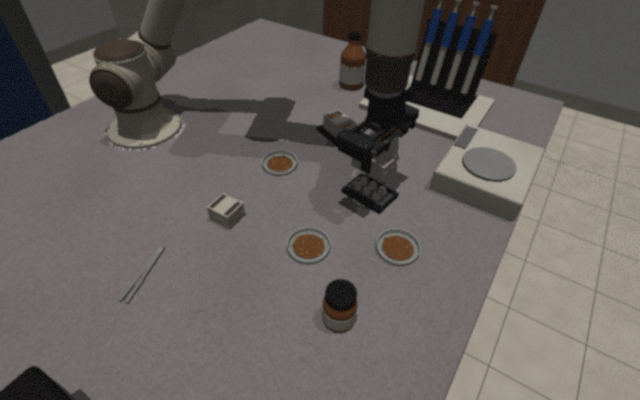

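The tray is held level above the foot with a centred grip, and the foot's far end shows beyond it at rows 145–185. I'll lower to just above the studs and trim the position.

```bash
python3 -m inch '[[-0.9,-2.5,6,0,0,0.002,40],[-0.9,-2.5,16,0,0,0.002,40],[-0.9,-2.5,28,0,0,0.002,40],[-0.9,-2.5,38,0,0,0.002,40],[-0.9,-2.5,46,0,0,0.002,40],[-0.9,-2.5,50,0,0,0.002,40],[-0.9,-2.5,50,0,0,0.002,40],[-0.9,-2.5,50,0,0,0.002,40],[-0.9,-2.5,50,0,0,0.002,40],[-0.9,-2.5,50,0,0,0.002,40]]'; python3 -m inch '[[0,0,0,0,0,0,40],[0,0,0,0,0,0,40],[0,0,0,0,0,0,40],[0,0,0,0,0,0,40],[0,0,0,0,0,0,40],[0,0,0,0,0,0,40]]'; python3 - <<'E'
from h import *
print(delta([660.75,114.1,37],-8.04))
E
```

```text
time_s: 12.73
position: [661.3, 114.3, 42.7]
orientation: [-180.0, -0.1, -8.1]
wrist_force: [-0.6, 0.2, -0.5]
grip_width: 51.7
time_s: 13.23
position: [660.8, 114.1, 42.0]
orientation: [-180.0, -0.0, -8.1]
wrist_force: [0.3, -0.2, -0.8]
grip_width: 51.7
(array([-0.,  0.,  5.]), np.float64(-0.0), array([660.8, 114.1,  42. ]), array([-180.  ,   -0.  ,   -8.06]))
```

```bash
python3 -m inch '[[0,0,1,0,0,0,40],[0,0,2,0,0,0,40],[0,0,3,0,0,0,40],[0,0,4,0,0,0,40],[0,0,5,0,0,0,40],[0,0,6,0,0,0,40],[0,0,6.5,0,0,0,40],[0,0,7,0,0,0,40],[0,0,7,0,0,0,40],[0,0,7,0,0,0,40]]'; python3 -m inch '[[0,0,0,0,0,0,40],[0,0,0,0,0,0,40],[0,0,0,0,0,0,40]]'
```

```text
time_s: 14.07
position: [660.8, 114.1, 34.9]
orientation: [180.0, 0.0, -8.1]
wrist_force: [-0.1, -0.3, -1.5]
grip_width: 51.9
time_s: 14.32
position: [660.8, 114.1, 35.0]
orientation: [-180.0, -0.0, -8.1]
wrist_force: [0.6, -0.7, -0.7]
grip_width: 51.9
```

```bash
python3 -m inch '[[0,0,0.5,0,0,0,40],[0,0,1,0,0,0,40],[0,0,1.5,0,0,0,40],[0,0,2,0,0,0,40],[0,0,2,0,0,0,40],[0,0,2,0,0,0,40]]'; python3 -m inch '[[0,0,0.5,0,0,0,40],[0,0,1,0,0,0,40],[0,0,1.5,0,0,0,40],[0,0,2,0,0,0,40],[0,0,2,0,0,0,40],[0,0,2,0,0,0,40]]'
```

```text
time_s: 14.82
position: [660.8, 114.1, 32.9]
orientation: [180.0, 0.0, -8.1]
wrist_force: [-0.1, -0.6, -0.7]
grip_width: 51.6
time_s: 15.32
position: [661.1, 114.1, 31.8]
orientation: [-180.0, -0.1, -8.1]
wrist_force: [0.1, 0.3, 5.0]
grip_width: 51.6
```

Contact at tip height 31.8 mm puts the underside about 9.9 mm above the plate, with no force felt at stud-top level. So the sockets have found the studs and the tray rests on the balls. I'll press in small steps.

```bash
for k in 1 2; do python3 -m inch '[[0,0,0.5,0,0,0,40],[0,0,1,0,0,0,40],[0,0,1,0,0,0,40],[0,0,1,0,0,0,40]]';done
```

```text
time_s: 15.65
position: [661.5, 114.2, 31.1]
orientation: [-180.0, -0.1, -8.0]
wrist_force: [-1.2, -0.2, 6.5]
grip_width: 52.1
time_s: 15.98
position: [661.4, 114.4, 30.1]
orientation: [-180.0, -0.1, -8.0]
wrist_force: [-0.8, 0.1, 4.3]
grip_width: 51.8
```

Force stayed near 5 N while the tips dropped, so the grip may be slipping. I'll let go, look, and press on the bridge with shut fingers as the notes suggest.

```bash
python3 -m inch '[[0,0,-1,0,0,0,40],[0,0,-1,0,0,0,54],[0,0,-1,0,0,0,58],[0,0,-1,0,0,0,64],[0,0,-1,0,0,0,70],[0,0,-1,0,0,0,75],[0,0,-1,0,0,0,75],[0,0,-1,0,0,0,75]]'; python3 -m inch '[[0,0,-5,0,0,0,75],[0,0,-15,0,0,0,75],[0,0,-30,0,0,0,75],[0,0,-45,0,0,0,75],[0,0,-58,0,0,0,75],[0,0,-65,0,0,0,75],[0,0,-65,0,0,0,75],[0,0,-65,0,0,0,75],[0,0,-65,0,0,0,75],[0,0,-65,0,0,0,75]]'; python3 - <<'E'
from h import *
print(delta([660.8,114.1,80],-8.04))
s=r.sense();np.save('w8.npy',toolpose(s))
for n in('scene','wrist','top'):
    im=r.camera(n);cv2.imwrite(f'pics/i_{n}.png',im[:,:,::-1])
    if n=='scene': cv2.imwrite('pics/i_scenec.png',cv2.resize(im[140:230,310:430][:,:,::-1],None,fx=6,fy=6,interpolation=cv2.INTER_CUBIC))
E
```

```text
time_s: 16.65
position: [660.7, 114.1, 29.8]
orientation: [180.0, 0.0, -8.1]
wrist_force: [-0.1, -0.2, -0.8]
grip_width: 73.7
time_s: 17.48
position: [660.1, 113.9, 93.8]
orientation: [179.9, 0.1, -8.1]
wrist_force: [0.8, 0.1, 0.7]
grip_width: 74.7
(array([ 0.7, -0.3, 13.8]), np.float64(-0.001), array([660.1, 113.9,  93.8]), array([ 1.7995e+02,  1.1000e-01, -8.0800e+00]))
```

View pics/i_scenec.png

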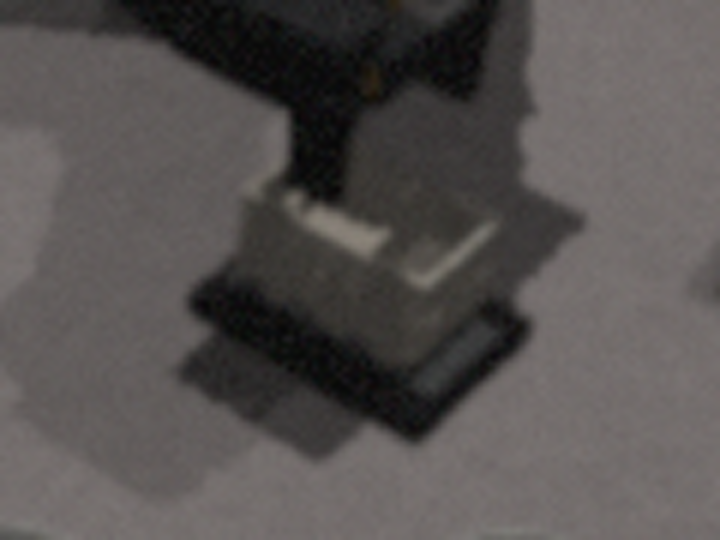

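View pics/i_wrist.png

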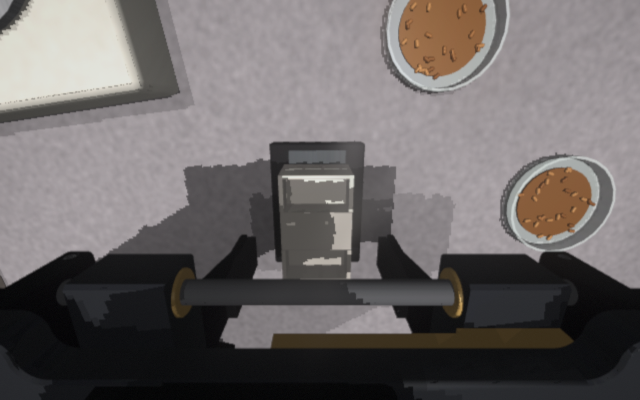

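The tray stands aligned on the foot. Now shut the fingers and touch down on the bridge. Its top should be at about 62 mm if it's on the balls, 52 mm if home, 66 mm if it were on the stud tops.

```bash
python3 -m inch '[[0,0,0,0,0,0,50],[0,0,0,0,0,0,30],[0,0,0,0,0,0,10],[0,0,0,0,0,0,0],[0,0,5,0,0,0,0],[0,0,12,0,0,0,0],[0,0,19,0,0,0,0],[0,0,24,0,0,0,0],[0,0,26,0,0,0,0],[0,0,26,0,0,0,0]]'; python3 -m inch '[[0,0,0.5,0,0,0,0],[0,0,1,0,0,0,0],[0,0,1.5,0,0,0,0],[0,0,2,0,0,0,0],[0,0,2.5,0,0,0,0],[0,0,3,0,0,0,0],[0,0,3,0,0,0,0]]';python3 -m inch '[[0,0,0.5,0,0,0,0],[0,0,1,0,0,0,0],[0,0,1.5,0,0,0,0],[0,0,2,0,0,0,0],[0,0,2.5,0,0,0,0],[0,0,3,0,0,0,0],[0,0,3,0,0,0,0]]'
```

```text
time_s: 18.47
position: [660.2, 113.9, 67.7]
orientation: [179.9, 0.1, -8.1]
wrist_force: [-0.1, -0.2, 0.1]
grip_width: 16.1
time_s: 19.05
position: [660.7, 114.1, 65.9]
orientation: [-180.0, 0.0, -8.1]
wrist_force: [0.6, 0.0, -0.2]
grip_width: 0.6
time_s: 19.63
position: [660.8, 114.1, 62.9]
orientation: [180.0, -0.0, -8.1]
wrist_force: [-0.2, 0.1, 1.0]
grip_width: 0.1
```

```bash
for k in 1 2 3; do python3 -m inch '[[0,0,0.5,0,0,0,0],[0,0,1,0,0,0,0],[0,0,1,0,0,0,0]]';done
```

```text
time_s: 19.88
position: [661.2, 114.2, 62.5]
orientation: [-180.0, -0.1, -8.1]
wrist_force: [0.1, -0.9, 2.8]
grip_width: 0.5
time_s: 20.13
position: [661.7, 114.2, 62.1]
orientation: [-180.0, -0.1, -8.0]
wrist_force: [0.2, 0.0, 5.6]
grip_width: 0.0
time_s: 20.38
position: [662.3, 114.3, 61.7]
orientation: [-179.9, -0.2, -8.0]
wrist_force: [0.4, -0.5, 5.7]
grip_width: 0.7
```

Contact came at about 62.5 mm, so the tray is on the balls. I'll keep pressing gently and correct the small forward drift.

```bash
for k in 1 2 3; do python3 -m inch '[[-0.2,0,0.5,0,0,0,0],[-0.4,0,1,0,0,0,0],[-0.4,0,1,0,0,0,0]]';done
```

```text
time_s: 20.63
position: [662.4, 114.5, 60.9]
orientation: [-179.9, -0.3, -8.0]
wrist_force: [1.1, -0.1, 5.5]
grip_width: 0.4
time_s: 20.88
position: [660.9, 114.5, 58.7]
orientation: [-179.9, -0.1, -8.1]
wrist_force: [1.6, 1.4, 1.9]
grip_width: 0.4
time_s: 21.13
position: [658.4, 114.0, 55.7]
orientation: [179.9, 0.2, -8.1]
wrist_force: [-0.1, -0.0, -0.2]
grip_width: 0.3
```

```bash
python3 -m inch '[[0.8,0,0,0,0,0,0],[0.8,0,0,0,0,0,0],[0.8,0,0,0,0,0,0],[0.8,0,0,0,0,0,0]]'; python3 -c "
from h import *
print(r.sense()['position'],r.sense()['wrist_force'])
cv2.imwrite('pics/j_scenec.png',cv2.resize(r.camera('scene')[140:230,310:430][:,:,::-1],None,fx=6,fy=6,interpolation=cv2.INTER_CUBIC))
cv2.imwrite('pics/j_wrist.png',r.camera('wrist')[:,:,::-1])"
```

```text
time_s: 21.47
position: [660.3, 114.1, 56.8]
orientation: [180.0, 0.0, -8.1]
wrist_force: [-0.0, 0.1, 0.5]
grip_width: 0.5
[660.26867709 114.12869564  56.76089693] [-0.0177954   0.09637949  0.5424789 ]
```

View pics/j_scenec.png

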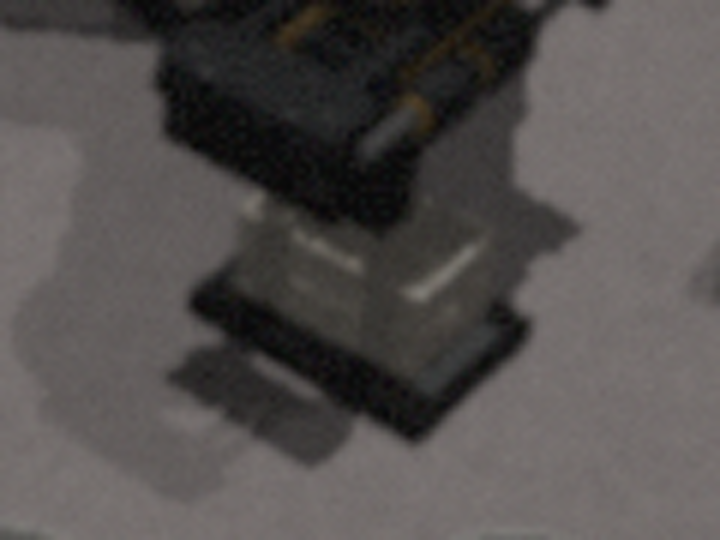

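View pics/j_wrist.png

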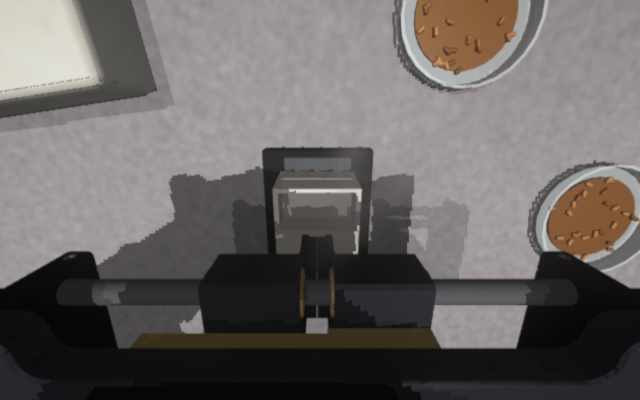

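The force dropped and the tip went 6 mm lower with nothing pushing back, so the studs clicked. I'll press again to confirm the tray is at home height.

```bash
python3 -m inch '[[0.3,0,1,0,0,0,0],[0.3,0,2,0,0,0,0],[0.3,0,3,0,0,0,0],[0.3,0,3,0,0,0,0]]'; for k in 1 2 3 4; do python3 -m inch '[[0,0,0.5,0,0,0,0],[0,0,1,0,0,0,0],[0,0,1,0,0,0,0],[0,0,1,0,0,0,0]]'; done
```

```text
time_s: 21.9
position: [660.4, 114.1, 53.6]
orientation: [180.0, 0.0, -8.1]
wrist_force: [0.2, 0.7, -0.4]
grip_width: 0.3
time_s: 22.23
position: [660.6, 114.1, 52.9]
orientation: [180.0, 0.0, -8.1]
wrist_force: [0.9, 0.1, -0.5]
grip_width: 0.5
time_s: 22.57
position: [660.8, 114.1, 52.5]
orientation: [-180.0, -0.0, -8.1]
wrist_force: [-1.0, 0.2, 3.0]
grip_width: 0.7
time_s: 22.9
position: [660.8, 114.2, 52.5]
orientation: [180.0, -0.0, -8.0]
wrist_force: [-3.6, 0.4, 7.6]
grip_width: 0.5
time_s: 23.23
position: [660.8, 114.2, 52.4]
orientation: [180.0, -0.1, -8.0]
wrist_force: [-3.9, -0.4, 12.2]
grip_width: 0.3
```

```bash
for k in 1 2 3; do python3 -m inch '[[0,0,0.5,0,0,0,0],[0,0,1,0,0,0,0],[0,0,1,0,0,0,0],[0,0,1,0,0,0,0]]'; done
```

```text
time_s: 23.57
position: [660.8, 114.1, 52.4]
orientation: [180.0, -0.1, -8.0]
wrist_force: [-6.6, -0.2, 15.5]
grip_width: -0.2
time_s: 23.9
position: [660.9, 114.1, 52.4]
orientation: [180.0, -0.1, -8.0]
wrist_force: [-7.2, 0.7, 19.6]
grip_width: 0.2
time_s: 24.23
position: [660.9, 114.2, 52.4]
orientation: [180.0, -0.1, -8.0]
wrist_force: [-10.0, 0.4, 22.2]
grip_width: 0.3
```

The tray holds rigid at 52.4 mm under 22 N, which is home height. I'll retreat and look.

```bash
python3 -m inch '[[0,0,-2,0,0,0,0],[0,0,-4,0,0,0,0],[0,0,-7,0,0,0,0],[0,0,-12,0,0,0,0],[0,0,-22,0,0,0,0],[0,0,-40,0,0,0,0],[0,0,-60,0,0,0,0],[0,0,-60,0,0,0,0],[0,0,-60,0,0,0,0],[0,0,-60,0,0,0,0]]'; python3 -m inch '[[-25,0,0,0,0,0,0],[-50,0,0,0,0,0,0],[-75,0,0,0,0,0,0],[-90,0,0,0,0,0,0],[-90,0,0,0,0,0,0],[-90,0,0,0,0,0,0],[-90,0,0,0,0,0,0],[-90,0,0,0,0,0,0],[-90,0,0,0,0,0,0],[-90,0,0,0,0,0,0]]'; python3 - <<'E'
from h import *
s=r.sense();np.save('w9.npy',toolpose(s));print(s['position'],s['orientation'])
for n in('scene','wrist','top'):
    im=r.camera(n)[:,:,::-1];cv2.imwrite(f'pics/k_{n}.png',im)
    if n=='scene': a=cv2.resize(im[110:200,310:430],None,fx=6,fy=6,interpolation=cv2.INTER_CUBIC);cv2.imwrite('pics/k_scenec.png',a)
E
```

```text
time_s: 25.07
position: [660.3, 114.1, 106.6]
orientation: [-180.0, 0.0, -8.1]
wrist_force: [-0.4, 0.0, 0.1]
grip_width: 0.0
time_s: 25.9
position: [572.1, 126.6, 106.6]
orientation: [180.0, 0.0, -8.1]
wrist_force: [0.3, -1.0, 0.1]
grip_width: 0.6
[572.0719823  126.58328561 106.56190786] [ 1.79988217e+02  1.35428331e-02 -8.10135592e+00]
```

View pics/k_wrist.png

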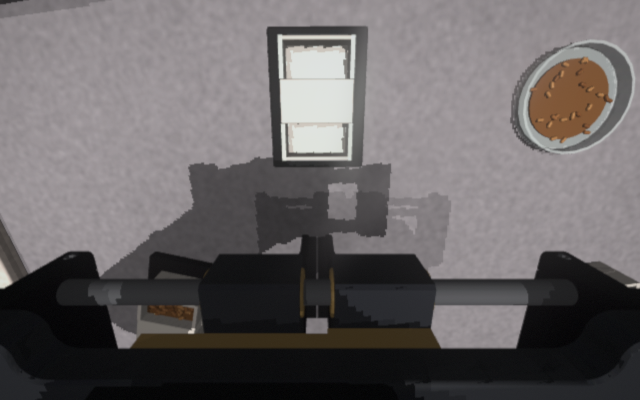

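View pics/k_scene.png

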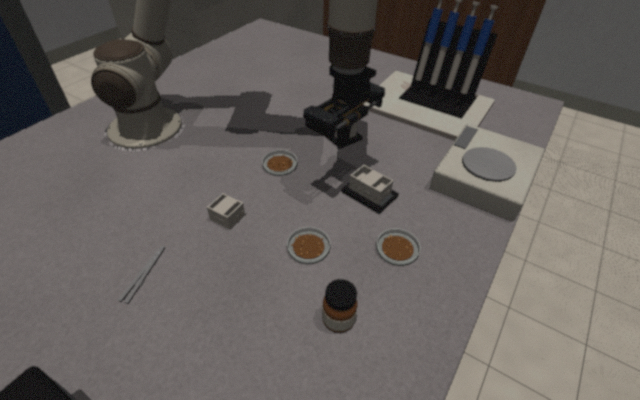

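View pics/k_top.png

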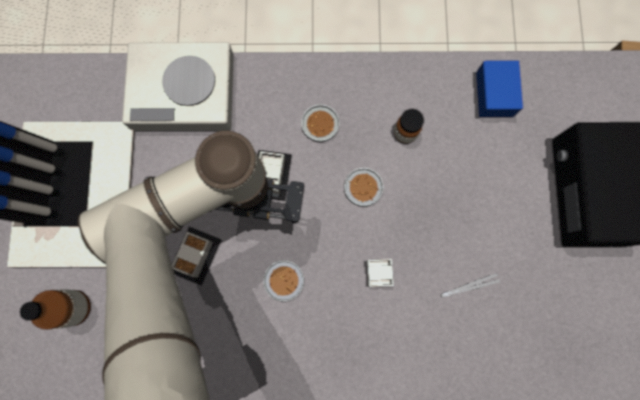

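The tray looks flat on the foot and the dishes, jar, short tray and forceps seem unmoved. I'll measure its level from the outline at z=52 and compare the bystanders' pixels.

```bash
python3 - <<'E'
from h import *
i=r.camera_info('wrist');T=np.load('w9.npy');C=T@i['tool_from_camera']
x0,y0,x1,y1=272,30,362,164;S=8
g=cv2.imread('pics/k_wrist.png').min(2)[y0:y1,x0:x1]
G=cv2.resize(g,None,fx=S,fy=S,interpolation=cv2.INTER_LINEAR)
for th in (130,160):
    m=(G>th).astype(np.uint8);n,l,st,ce=cv2.connectedComponentsWithStats(m)
    p=np.argwhere(np.isin(l,[k for k in range(1,n) if st[k,4]>1500 and st[k,0]>2 and st[k,0]+st[k,2]<(x1-x0)*S-2]))[:,::-1]
    p=cv2.convexHull(p.astype(np.int32))[:,0]
    for z in (52,54,62): print(th,z,rect(onplane(i,(p+.5)/S-.5+[x0,y0],z,C)))
    q=cv2.approxPolyDP(p.astype(np.float32).reshape(-1,1,2),14,True)[:,0]
    Q=onplane(i,(q+.5)/S-.5+[x0,y0],52,C)[:,:2];print(((q+.5)/S-.5+[x0,y0]).round(1).tolist(),[np.linalg.norm(Q[k]-Q[k-1]).round(2) for k in range(len(Q))])
a=cv2.imread('pics/top0.png').astype(int);b=cv2.imread('pics/k_top.png').astype(int)
for n,(u0,v0,u1,v1) in dict(d0=(298,100,342,146),d1=(342,165,386,210),d2=(262,260,306,303),jar=(392,106,426,146),short=(360,255,400,292),forc=(438,270,502,300)).items():
    A=a[v0:v1,u0:u1].sum(2).astype(np.float32);B=b[v0:v1,u0:u1].sum(2).astype(np.float32)
    print(n,np.round(cv2.phaseCorrelate(A,B)[0],2),np.abs(A-B).mean().round(1))
E
```

```text
130 52 [661.4 114.5  84.7  52.9  -8. ]
130 54 [661.3 114.6  83.9  52.4  -8. ]
130 62 [661.1 114.6  80.8  50.5  -8. ]
[[354.9, 34.2], [351.2, 159.4], [282.4, 160.1], [277.2, 34.8]] [np.float64(51.8), np.float64(83.73), np.float64(51.85), np.float64(83.85)]
160 52 [661.4 114.7  84.1  52.3  -8. ]
160 54 [661.4 114.7  83.3  51.8  -8. ]
160 62 [661.2 114.7  80.2  49.9  -8. ]
[[354.2, 34.4], [350.7, 159.2], [282.9, 159.8], [277.7, 34.9]] [np.float64(50.97), np.float64(83.4), np.float64(51.09), np.float64(83.58)]
d0 [0.49 0.02] 32.7
d1 [0.49 0.55] 33.5
d2 [0.35 0.54] 30.7
jar [-0.04 -0.02] 21.4
short [ 0.2  -0.01] 38.8
forc [ 0.21 -0.08] 36.5
```

```bash
python3 -c "
from rig import r
print(r.sense()['time_s'], r.hand_in())"
```

```text
the job is handed in; nothing more can be done
26.05 None
```

The long tray is on the bare foot, right way up, clicked home and released; I handed it in at 26 s with the arm clear. I set it down on the stud bed as measured by the wrist camera (centre about (660.8, 114.1), yaw −8°). The studs went into the sockets on the first try.

- **First press:** Pressing while still holding the tray did not click it, because it slipped in the grip at about 5 N. I let go and pressed on the bridge with the fingers shut.
- **Click:** The bridge top gave way from about 62 mm. I read at most about 6 N around the click, less than the 10–15 N you gave, but I only took readings between steps and could have missed the peak.
- **Home:** It then stood firm at 52.4 mm under 22 N (home is 52 mm). About 10 N of sideways force along x came with that last press.
- **Last look:** The tray outline measured 84.1 × 52.3 mm at z = 52, with both ends equally wide, so it is level. Its yaw of −8.0° matches the foot.
- **Other things on the bench:** By image comparison, the jar had not moved and the short tray and forceps shifted about 0.2 px. The three dishes shifted by up to about 0.7 px (1–1.5 mm), which I put down to changed shadows because nothing touched them. The filled rack I only checked by eye.

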